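# Shut and pin a tissue-array punch jig and hold it for punching

### The arm

A 6-joint arm with a two-finger parallel gripper is mounted at the origin on a cart in front of the work surface, level with it; the furniture and walls round the work are solid. World frame = base frame: x ahead of the robot, y to its left, z up, the work surface at z = 0. Lengths are in mm, angles in rad, forces in N, time in s.
With the tool pointing down it reaches from about 300 to 775 mm from the base axis. Payload 14.6 kg.
Tool frame: the origin (TCP) lies between the finger pads; the fingertips stand 22 mm ahead of it and the grasp point (between the pads) lies 3 mm ahead of it; z points along the fingers, y is the line along which they close (so a half turn about z gives the same grasp; the last joint's range is limited). The gripper opens to 94 mm and grips with 3 to 60 N. Pads are 16 mm wide; open, the fingers measure 119 mm over their backs; the gripper's body (75 mm by 177 mm) begins 78 mm behind the grasp point.
Start: joints at [-1.26, 0.3, 1.521, -0, 1.321, -0.067], TCP at [202.875, -511.206, 227.446] pointing down, gripper open.
Joint ranges: [-3.03, 3.03], [-0.79, 2.21], [0.23, 2.52], [-1.04, 4.18], [0, 3.07], [-2.55, 2.55]. Speed limits (rad/s): [2.22, 2.22, 2.57, 3.14, 3.14, 3.14].

### API

Orientations are given as a unit quaternion [x, y, z, w].
In Python, from plant import manip gives the robot as it stands.
- The arm moves only by the tool carry_out, never from a script. Its argument "commands" is a list of rows, each a list of 7 numbers: the shift along the tool's x, y, z in m, then the turn, a rotation vector about the tool's x, y, z in degrees, then the finger opening in m, from 0 to 0.094. A call has 1 to 12 rows; each row is the pose to reach, as a shift and turn from the pose commanded when the call began, along the tool's axes at that moment; what a row does not reach only later rows make up. A row lasts 1/12 s, in which the tool goes at most 41.7 mm and 7.16 degrees, less where a joint would pass 70% of its speed; a pose out of reach is approached as far as the arm can. A call with a gripper value outside its range is refused whole. The fingers move at their own pace and stop on an object; the grip force is fixed at half the most. Time passes only in rows, so rows that repeat a pose let the fingers close. It gives the time, the measured TCP pose, the force, the opening and the grip force at its end, in the units of the state.
- manip.sense(): the state, without advancing time (a new reading comes with each control period).
- manip.read_camera(name): name is "side" or "top" or "wrist"; returns the picture (420x560x3 uint8, red, green, blue); there is no depth.
- manip.get_calibration(name): a dict with "K" (3x3 intrinsics, pixels), "position" and "orientation" of the camera in the world. Camera axes: x right, y down, z forward; pixel columns grow to the right and rows downward; lengths in mm; the calibration is good to about 2 mm. A picture is of the moment at which its call begins: read the wrist's pose just before it. get_calibration takes no time and is no camera call; for the wrist camera it gives the pose at the moment of the call.
- manip.hand_in(): hands the job in; it is judged then, once.
The state is a dict: "clock": time; "qpos": joint angles; "joint_vel": joint speeds; "joint_efforts": joint torques, N m; "tool_pos": TCP position; "tool_rot": TCP orientation; "ft_force": force on the tool from outside, world axes, zero at the start; "wrist_torque": the same for the moment, N m; "finger_gap": finger opening in mm; "gripper_force": force on a finger pad.
Only numpy, scipy, OpenCV 4.12 (cv2) and the standard library are available. Lean on these libraries where they do the work, as an engineer would, in place of code of your own. Each camera call takes 0.05 s, during which the arm holds its last target. There are 200 camera calls.

### The job

The wax block is already in the blue-leafed punching jig. Fold the hinged leaf over onto the block, fetch the orange-headed locating pin from the white stand and push it down through the hole in the leaf into the hole of the base until its steel collar bears on the leaf and the sprung leaf is pressed fully shut. Finish while still holding the pin down with the gripper so that the jig stays shut, ready for a colleague to punch; leave the punch in the stand and the two spare blocks behind the jig alone.

Things in the scene. Friction and masses are not known exactly. Their poses are not given: they have to be found in the camera images.
- jig: aluminium base of the punching jig, 162 (x) by 90 mm, screwed down. Origin on the bench under its middle; x points from the nose to the hinge (away from the robot), z up. A wax block in a pink cassette is fixed in its nest. Its front end is a block 30 mm high with the pin hole on top and, 29 mm to either side of it, two sprung plungers that hold the leaf a few mm open
- leaf_hinge (a point): middle of the hinge axis, fixed on the base 66 mm behind its origin and 35 mm above the bench; the hinge axis is the y axis of jig
- jig_hole (a point): mouth of the blind pin hole in the base's front block, 56 mm in front of the base's origin, 30 mm above the bench: 11.5 mm wide, 26 mm deep
- leaf (a joint): blue leaf's angle: 0 = shut (level, underside 30 mm above the bench), 1.57 upright; starts at 1.65 to 1.85. Plate 10 mm thick, 76 wide, hinge axis to nose 155 mm, hinge in its mid-plane, 0.28 kg. A friction hinge (0.27 N m) keeps it where it is left: push it all the way. Below about 0.053 the plungers push back; left alone it rests at 0.02 to 0.06; full shutting takes about 10 N at the hole
- leaf_hole (a point): middle of the mouth of the leaf's pin hole, on the leaf's top (outer) face, ringed in brass, 122 mm from the hinge axis; 11.5 mm wide with a 2 mm chamfer, goes straight through the leaf; 40 mm above the bench when shut. In line with the base's hole when the leaf is down
- leaf_nose (a point): middle of the leaf's rounded nose edge (5 mm radius), in its mid-plane, 150 mm from the hinge axis
- stand: white plastic stand, fixed, 104 (x) by 46 (y) by 40 mm high, with two holes 11.5 mm wide and 36 mm deep at x = -26 and +26 mm; the pin stands in one, the punch in the other (which one varies)
- pin: locating pin, 70 mm long, about 0.06 kg, stands upright in the stand. Origin at the tip, z up along the pin: steel shank 10 mm in diameter with a tapered tip up to 32 mm, steel collar 24 mm in diameter from 32 to 36 mm (its underside bears on the leaf), orange ribbed handle 18 mm in diameter from 36 to 70 mm
- pin_tip (a point): the lower end of the pin, on its axis
- pin_grip (a point): point on the pin's axis 57 mm above its tip, 25 mm above the underside of the collar, where to grip the orange handle (the fingertips then clear the collar)
- punch: tissue punch, grey handle with a green button, standing in the other hole of the stand, 104 mm long in all, 72 mm of it above the stand; loose, to be left alone. Origin at its lower end
- white_block: spare wax block in a white cassette, 28 by 40 by 12 mm, lying behind the jig; leave alone. Origin under its middle
- yellow_block: spare wax block in a yellow cassette, 28 by 40 by 12 mm, lying behind the jig; leave alone. Origin under its middle
Not all that is in view belongs to the job. There is more than one size of the pin; the job needs the smallest.

How it is judged:
By the outcome, as a careful person would: the job done as asked, in the order asked, and still so for the second after the job is handed in, while the arm keeps its last pose, push and grip.
It also fails if it takes over 61 s, if anything falls off the work surface, if the arm or the gripper's body presses on something with over 40 N, if the wrist force passes 120 N, or if a joint passes its speed limit or range.

## Working session

There is one attempt and no reset: what is moved stays moved. The work goes in short steps, Python scripts to look and compute and a tool call to move; the robot and the scene stay as the last step left them, time stands still between calls to the robot, and variables do not carry over. Pictures are saved under pics/ and viewed, at most 10 in all, crops included, and the job is handed in when it is done.

Besides the shell and the picture viewer there is one more tool, called after "Emit:" in YAML: its name, and indented under it one key for each argument. carry_out: Moves the arm, as the interface text tells. Its arguments: {"type":"object","properties":{"commands":{"type":"array"}},"required":["commands"]}

```bash
mkdir -p pics; ls; cat > h.py <<'E'
import numpy as np, cv2
from scipy.spatial.transform import Rotation as R
from plant import manip
def snap(n,f):
    c=manip.get_calibration(n); im=manip.read_camera(n); cv2.imwrite(f'pics/{f}.png',im[:,:,::-1]); 
    np.savez(f'pics/{f}.npz',K=c['K'],p=c['position'],q=c['orientation']); return im
def cal(f):
    d=np.load(f'pics/{f}.npz'); return d['K'],d['p'],R.from_quat(d['q'])
def atz(f,u,v,z):
    K,p,r=cal(f); d=r.apply(np.linalg.inv(K)@[u,v,1.]); return p+d*(z-p[2])/d[2]
def proj(f,P):
    K,p,r=cal(f); c=r.inv().apply(np.asarray(P,float)-p); c=np.atleast_2d(c); q=c@K.T; return q[:,:2]/q[:,2:]
def tri(obs):
    A=np.zeros((3,3));b=np.zeros(3)
    for f,u,v in obs:
        K,p,r=cal(f); d=r.apply(np.linalg.inv(K)@[u,v,1.]); d/=np.linalg.norm(d); M=np.eye(3)-np.outer(d,d); A+=M;b+=M@p
    return np.linalg.solve(A,b)
E
python3 - <<'E'
from h import *
a=snap('top','top0');b=snap('side','side0')
print(manip.sense())
for n in('top','side','wrist'):print(manip.get_calibration(n))
E
```

```text
pics
{'clock': 0.1, 'qpos': array([-1.25959437e+00,  3.00402196e-01,  1.52151307e+00, -1.99523444e-05,
        1.32067459e+00, -6.65945513e-02]), 'joint_vel': array([ 0.00101133, -0.00122948,  0.00032126,  0.00195352, -0.00112511,
       -0.00138411]), 'joint_efforts': array([ 4.04448219e-03, -5.32638717e+01, -3.53284979e+01,  7.10049109e-02,
        2.34556070e-02, -5.60051922e-05]), 'tool_pos': array([ 202.81295944, -511.0199823 ,  226.95287667]), 'tool_rot': array([ 9.82211127e-01,  1.87779268e-01, -7.04213390e-05, -4.93699059e-04]), 'ft_force': array([ 0.04556058,  0.38573906, -0.32593835]), 'wrist_torque': array([-0.01088521, -0.00667221,  0.00117265]), 'gripper_force': 0.0, 'finger_gap': 94.15465425346133}
{'K': array([[394.87995767,   0.        , 281.69282814],
       [  0.        , 394.87995767, 212.99068549],
       [  0.        ,   0.        ,   1.        ]]), 'position': array([ 448.10709871, -382.66324942,  917.13105606]), 'orientation': array([ 0.70709387, -0.70564346,  0.02370142, -0.03903586])}
{'K': array([[520.63449114,   0.        , 282.76988991],
       [  0.        , 520.63449114, 213.0387144 ],
       [  0.        ,   0.        ,   1.        ]]), 'position': array([  505.19176518, -1104.91908405,   495.679954  ]), 'orientation': array([ 0.86766265, -0.00985115,  0.00374288, -0.49704172])}
{'K': array([[346.86350053,   0.        , 275.81129569],
       [  0.        , 346.86350053, 213.74826561],
       [  0.        ,   0.        ,   1.        ]]), 'position': array([ 276.90506908, -482.32608069,  384.58728256]), 'orientation': array([ 0.81910079, -0.55633915, -0.07914558,  0.11531096])}
```

View pics/top0.png

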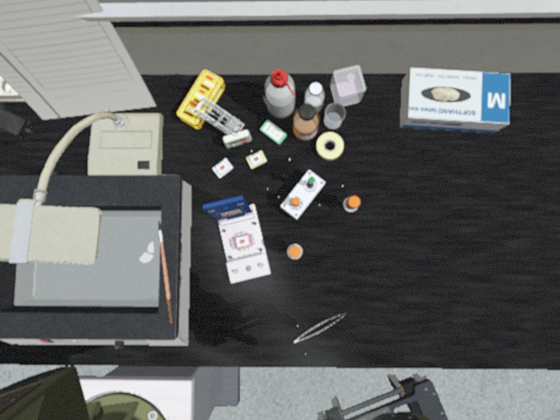

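View pics/side0.png

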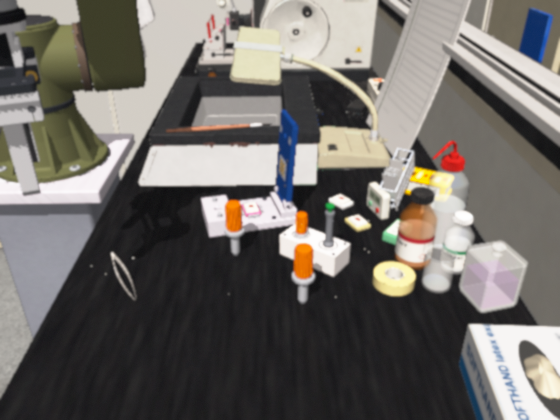

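The top view shows the jig around (245,243) with the leaf upright at (228,207). The stand is at (303,195), with the orange pin at its lower-left end (296,203) and the punch at (311,182). Two loose larger pins, at (294,251) and (352,203), are decoys. I'll enlarge both views.

```bash
python3 - <<'E'
from h import *
t=cv2.imread('pics/top0.png')[165:290,195:345]; s=cv2.imread('pics/side0.png')[105:280,195:355]
cv2.imwrite('pics/c1.png',cv2.resize(t,None,fx=5,fy=4.8,interpolation=cv2.INTER_CUBIC)); cv2.imwrite('pics/c2.png',cv2.resize(s,None,fx=5,fy=3.4,interpolation=cv2.INTER_CUBIC))
E
```

```text
(no output)
```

View pics/c1.png

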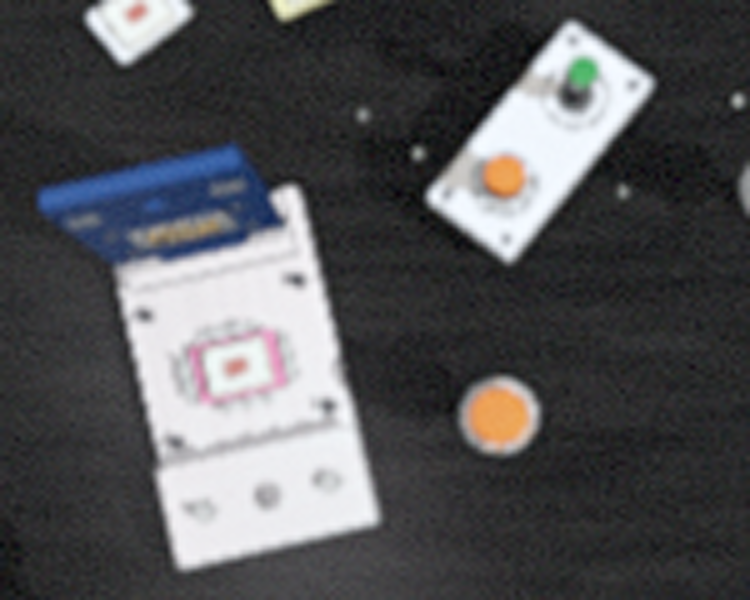

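View pics/c2.png

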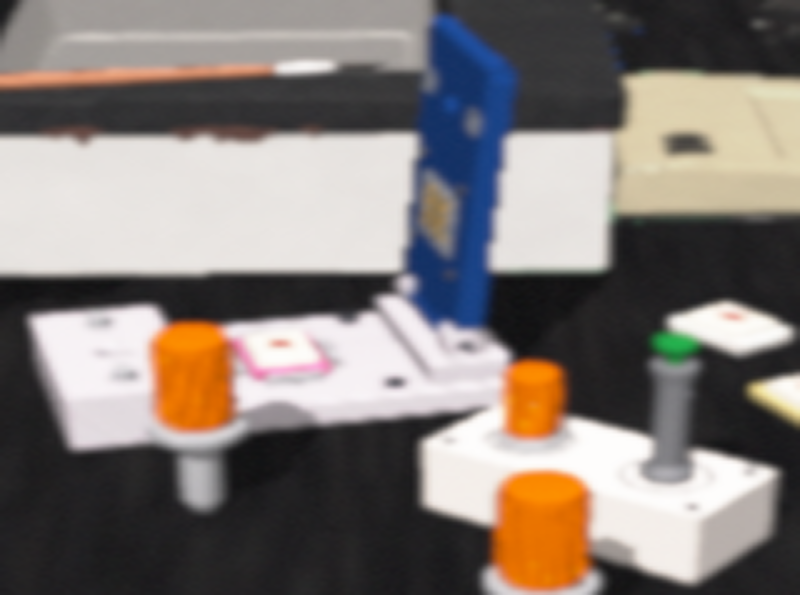

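```bash
cat >> h.py <<'E'
def c1(x,y,z): return atz('top0',195+x/5,165+y/4.8,z)
E
python3 - <<'E'
from h import *
np.set_printoptions(precision=1,suppress=True)
hole=c1(267,496,30);pl=c1(203,511,30);pr=c1(327,480,30)
print('hole',hole,pl,pr,np.linalg.norm(pl-pr)); fl=c1(183,570,30);fr=c1(380,520,30);print(fl,fr,np.linalg.norm(fl-fr))
for d in (pr-pl,fr-fl): print('yaw',np.degrees(np.arctan2(d[1],d[0]))+90)
sc=[c1(x,y,40) for x,y in((572,20),(655,80),(510,262),(427,197))];print(np.array(sc)); m=np.mean(sc,0)
ax=(sc[0]+sc[1]-sc[2]-sc[3])[:2]; print('stand',m,np.degrees(np.arctan2(ax[1],ax[0])),np.linalg.norm(ax)/2)
u=ax/np.linalg.norm(ax); print('pinhole',m[:2]-26*u,'punch',m[:2]+26*u)
print('pin top',c1(505,174,78),'punch top',c1(583,72,112))
# side: pin top crop c2 (535,370) scale 5,3.4 origin 195,105
print('side pin top',atz('side0',195+535/5,105+368/3.4,78), 'tri',tri([('top0',195+505/5,165+174/4.8),('side0',195+535/5,105+368/3.4)]))
print('side hole', 'plungers',atz('side0',195+100/5,105+322/3.4,30),atz('side0',195+125/5,105+374/3.4,30))
# leaf angle fit: nose edge corners
yaw=np.radians(np.degrees(np.arctan2((pr-pl)[1],(pr-pl)[0]))+90)
X=np.array([np.cos(yaw),np.sin(yaw),0]);Y=np.array([-X[1],X[0],0]);h=np.r_[hole[:2],0]+X*122+[0,0,35]
print('hinge',h)
for a in (1.65,1.75,1.85):
    n=h+155*(X*-np.cos(a)+np.array([0,0,np.sin(a)]))
    n2=[n+Y*38,n-Y*38]; p=proj('top0',n2); print(a,n,(p-[195,165])*[5,4.8], (proj('side0',n2)-[195,105])*[5,3.4])
E
```

```text
hole [ 402.9 -289.3   30. ] [ 395.9 -260.8   30. ] [ 410.4 -316.1   30. ] 57.19822190714722
[ 368.7 -252.2   30. ] [ 392.1 -339.9   30. ] 90.73155046875534
yaw 14.708535352999291
yaw 14.917060006586837
[[ 625.2 -425.5   40. ]
 [ 596.7 -462.6   40. ]
 [ 511.5 -397.6   40. ]
 [ 541.7 -360.6   40. ]]
stand [ 568.8 -411.6   40. ] -37.60557768303065 106.48605775818332
pinhole [ 548.2 -395.7] punch [ 589.4 -427.4]
pin top [ 548.  -394.9   78. ] punch top [ 588.  -426.5  112. ]
side pin top [ 549.1 -394.2   78. ] tri [ 548.5 -394.8   78.3]
side hole plungers [ 395.8 -258.9   30. ] [ 409.7 -314.9   30. ]
hinge [ 520.9 -258.3   35. ]
1.65 [ 532.8 -255.2  189.5] [[ 35.2 203.5]
 [232.8 154.1]] [[440.3  12.4]
 [503.7  62.5]]
1.75 [ 547.7 -251.3  187.5] [[ 26.8 166. ]
 [223.6 116.9]] [[481.9  13.3]
 [548.   63.2]]
1.85 [ 562.3 -247.5  184. ] [[ 19.6 130.2]
 [215.1  81.4]] [[522.4  17. ]
 [591.   66.9]]
```

Both views agree on the jig and pin positions. Next I'll get the height of the decoys and plan the leaf sweep in tool axes.

```bash
cat >> h.py <<'E'
yaw=np.radians(14.8);X=np.array([np.cos(yaw),np.sin(yaw),0]);Y=np.array([-X[1],X[0],0])
hinge=np.array([402.9,-289.3,35])+122*X
def delta(target,toolyaw=None):
    s=manip.sense(); r=R.from_quat(s['tool_rot']); d=r.inv().apply(np.asarray(target)-s['tool_pos'])/1000
    if toolyaw is None: return d
    t=np.radians(toolyaw); g=R.from_matrix(np.array([[np.cos(t),np.sin(t),0],[np.sin(t),-np.cos(t),0],[0,0,-1]]).T)
    return d,np.degrees((r.inv()*g).as_rotvec())
E
python3 - <<'E'
from h import *
np.set_printoptions(precision=4,suppress=True)
print('decoy1',tri([('top0',195+500/5,165+415/4.8),('side0',195+193/5,105+335/3.4)]),'decoy2',tri([('top0',353.5,202),('side0',303.5,249)]))
p=hinge*[1,1,0]+65*X+[0,0,260]
print(p,delta(p,14.8))
for a in np.r_[1.75:-.03:-.15]:
    print(round(a,2),'s',130*np.cos(a)-5*np.sin(a)-8,'tcpz',35+130*np.sin(a)+5*np.cos(a)+22)
E
```

```text
decoy1 [ 441.4929 -392.4824   96.2552] decoy2 [ 544.677  -515.0372   92.127 ]
[ 583.696  -241.5316  260.    ] (array([ 0.4534, -0.11  , -0.0329]), array([-0.0572,  0.0007,  6.8464]))
1.75 s -36.09191696880366 tcpz 184.02694281536435
1.6 s -16.79380591437507 tcpz 186.79857078388923
1.45 s 2.7017950625696887 tcpz 186.65520268172335
1.3 s 21.957056794110358 tcpz 183.60005824735802
1.15 s 40.5395476136378 tcpz 177.70174943828854
1.0 s 58.03194483881863 tcpz 169.09273955436728
0.85 s 74.04140693934616 tcpz 157.966368397663
0.7 s 88.20839591079499 tcpz 144.57251027732235
0.55 s 100.2147517230824 tcpz 129.21196237128328
0.4 s 109.79083750883177 tcpz 112.22968947013909
0.25 s 116.72159502611116 tcpz 94.00707681164131
0.1 s 120.85137440290922 tcpz 74.95336499047792
```

Emit:
carry_out:
  commands:
    - [0, 0, -0.033, 0, 0, 6.85, 0]
    - [0.04, -0.01, -0.033, 0, 0, 6.85, 0]
    - [0.08, -0.02, -0.033, 0, 0, 6.85, 0]
    - [0.12, -0.03, -0.033, 0, 0, 6.85, 0]
    - [0.16, -0.04, -0.033, 0, 0, 6.85, 0]
    - [0.2, -0.05, -0.033, 0, 0, 6.85, 0]
    - [0.24, -0.06, -0.033, 0, 0, 6.85, 0]
    - [0.28, -0.07, -0.033, 0, 0, 6.85, 0]
    - [0.32, -0.08, -0.033, 0, 0, 6.85, 0]
    - [0.36, -0.09, -0.033, 0, 0, 6.85, 0]
    - [0.4, -0.1, -0.033, 0, 0, 6.85, 0]
    - [0.4534, -0.11, -0.033, 0, 0, 6.85, 0]

```text
clock: 1.1
tool_pos: [574.3, -246.7, 260.3]
tool_rot: [0.992, 0.129, -0.0, -0.0]
ft_force: [-0.8, -0.9, 0.0]
finger_gap: 17.5
gripper_force: 0.0
```

Emit:
carry_out:
  commands:
    - [0, 0, 0, 0, 0, 0, 0]
    - [0, 0, 0, 0, 0, 0, 0]
    - [0, 0, 0, 0, 0, 0, 0]
    - [0, 0, 0, 0, 0, 0, 0]

```text
clock: 1.43
tool_pos: [572.2, -249.3, 260.5]
tool_rot: [0.992, 0.128, -0.0, 0.0]
ft_force: [-0.2, -0.8, 0.4]
finger_gap: 0.5
gripper_force: 0.0
```

```bash
python3 - <<'E'
from h import *
np.set_printoptions(precision=4,suppress=True)
s=manip.sense();print(s['clock'],s['tool_pos'],s['finger_gap'],delta(hinge*[1,1,0]+65*X+[0,0,186],14.8))
E
```

```text
1.4333 [ 572.1754 -249.3458  260.4944] 0.5362818932212294 (array([ 0.0131, -0.0046,  0.0745]), array([-0.0002,  0.0138, -0.076 ]))
```

Emit:
carry_out:
  commands:
    - [0.013, -0.005, 0, 0, 0, 0, 0]
    - [0.013, -0.005, 0.037, 0, 0, 0, 0]
    - [0.013, -0.005, 0.0745, 0, 0, 0, 0]
    - [0.013, -0.005, 0.0745, 0, 0, 0, 0]

```text
clock: 1.77
tool_pos: [582.0, -239.4, 179.1]
tool_rot: [0.992, 0.128, -0.004, -0.003]
ft_force: [-0.2, 0.5, -1.5]
finger_gap: 0.4
gripper_force: 0.0
```

Emit:
carry_out:
  commands:
    - [-0.015, 0, 0.001, 0, 0, 0, 0]
    - [-0.029, 0, 0.002, 0, 0, 0, 0]
    - [-0.038, 0, 0, 0, 0, 0, 0]
    - [-0.048, 0, -0.001, 0, 0, 0, 0]
    - [-0.058, 0, -0.001, 0, 0, 0, 0]
    - [-0.068, 0, -0.001, 0, 0, 0, 0]
    - [-0.078, 0, 0, 0, 0, 0, 0]
    - [-0.087, 0, 0.002, 0, 0, 0, 0]
    - [-0.097, 0, 0.005, 0, 0, 0, 0]
    - [-0.1055, 0, 0.008, 0, 0, 0, 0]
    - [-0.115, 0, 0.012, 0, 0, 0, 0]
    - [-0.123, 0, 0.017, 0, 0, 0, 0]

```text
clock: 2.77
tool_pos: [464.4, -272.0, 168.5]
tool_rot: [0.992, 0.129, -0.0, -0.0]
ft_force: [0.0, -0.1, 1.1]
finger_gap: 0.2
gripper_force: 0.7
```

```bash
python3 - <<'E'
from h import *
np.set_printoptions(precision=4,suppress=True)
s=manip.sense();print(s['clock'],s['tool_pos'],s['ft_force'],delta(hinge*[1,1,0]-58*X+[0,0,169],14.8))
im=snap('side','side1');cv2.imwrite('pics/c3.png',cv2.resize(im[60:280,160:400,::-1],None,fx=2.5,fy=2.5))
E
```

```text
2.7667 [ 464.3768 -271.9554  168.5225] [ 0.0247 -0.1     1.1101] (array([ 0.0001,  0.0011, -0.0005]), array([-0.0074,  0.0093, -0.0107]))
```

View pics/c3.png

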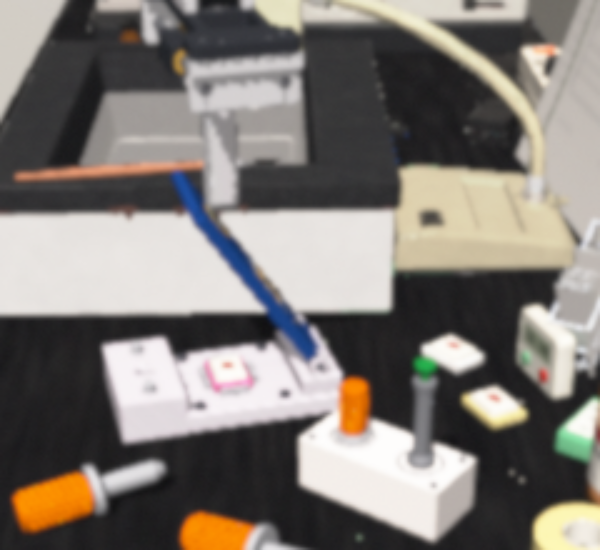

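The view shows the leaf at about 0.95 rad under the fingertips. The two loose decoy pins have tipped over on the bench (around (90,490) and (240,530)), and the stand and its pin are undisturbed. I'll carry on with the fold.

Emit:
carry_out:
  commands:
    - [-0.008, 0, 0.005, 0, 0, 0, 0]
    - [-0.016, 0, 0.011, 0, 0, 0, 0]
    - [-0.023, 0, 0.018, 0, 0, 0, 0]
    - [-0.03, 0, 0.025, 0, 0, 0, 0]
    - [-0.036, 0, 0.032, 0, 0, 0, 0]
    - [-0.042, 0, 0.04, 0, 0, 0, 0]
    - [-0.047, 0, 0.048, 0, 0, 0, 0]
    - [-0.052, 0, 0.057, 0, 0, 0, 0]
    - [-0.056, 0, 0.066, 0, 0, 0, 0]
    - [-0.059, 0, 0.075, 0, 0, 0, 0]
    - [-0.061, 0, 0.085, 0, 0, 0, 0]
    - [-0.063, 0, 0.094, 0, 0, 0, 0]

```text
clock: 3.82
tool_pos: [404.2, -287.8, 73.8]
tool_rot: [0.992, 0.129, -0.0, -0.0]
ft_force: [0.8, 0.3, -0.4]
finger_gap: 0.5
gripper_force: 0.3
```

Emit:
carry_out:
  commands:
    - [0, 0, 0.004, 0, 0, 0, 0]
    - [0, 0, 0.007, 0, 0, 0, 0]
    - [0, 0, 0.01, 0, 0, 0, 0]
    - [0, 0, 0.012, 0, 0, 0, 0]
    - [0, 0, 0.0125, 0, 0, 0, 0]
    - [0, 0, 0.0125, 0, 0, 0, 0]

```text
clock: 4.32
tool_pos: [404.4, -287.9, 62.7]
tool_rot: [0.992, 0.129, -0.0, 0.0]
ft_force: [-2.7, 0.4, 4.2]
finger_gap: 0.8
gripper_force: 2.2
```

Emit:
carry_out:
  commands:
    - [0, 0, 0.001, 0, 0, 0, 0]
    - [0, 0, 0.002, 0, 0, 0, 0]
    - [0, 0, 0.002, 0, 0, 0, 0]

```text
clock: 4.57
tool_pos: [404.6, -288.0, 61.7]
tool_rot: [0.992, 0.129, 0.0, 0.0]
ft_force: [-8.6, 5.7, 20.2]
finger_gap: 0.5
gripper_force: 10.0
```

Emit:
carry_out:
  commands:
    - [0, 0, -0.02, 0, 0, 0, 0]
    - [0, 0, -0.05, 0, 0, 0, 0]
    - [0, 0, -0.09, 0, 0, 0, 0.03]
    - [0, 0, -0.1, 0, 0, 0, 0.05]
    - [0, 0, -0.1, 0, 0, 0, 0.05]

```text
clock: 4.98
tool_pos: [405.8, -288.7, 163.7]
tool_rot: [0.992, 0.129, 0.002, 0.002]
ft_force: [-0.3, -0.3, -0.0]
finger_gap: 17.0
gripper_force: 0.0
```

```bash
python3 - <<'E'
from h import *
np.set_printoptions(precision=4,suppress=True)
s=manip.sense();print(s['clock'],s['tool_pos'],s['ft_force'],'yaw14.8',delta([548.3,-395.2,165],14.8),delta([548.3,-395.2,165],-37.6)[1])
E
```

```text
4.9833 [ 405.7725 -288.661   163.7117] [-0.2982 -0.284  -0.0091] yaw14.8 (array([ 0.1106,  0.1394, -0.0001]), array([ 0.2955, -0.2182,  0.0106])) [ 0.1749 -0.338  52.4104]
```

Emit:
carry_out:
  commands:
    - [0.014, 0.0175, 0, 0, 0, 6.5, 0.05]
    - [0.028, 0.035, 0, 0, 0, 13, 0.05]
    - [0.042, 0.0525, 0, 0, 0, 19.5, 0.05]
    - [0.056, 0.07, 0, 0, 0, 26, 0.05]
    - [0.07, 0.0875, 0, 0, 0, 32.5, 0.05]
    - [0.084, 0.105, 0, 0, 0, 39, 0.05]
    - [0.098, 0.122, 0, 0, 0, 46, 0.05]
    - [0.1105, 0.139, 0, 0, 0, 52.4, 0.05]
    - [0.1105, 0.139, 0, 0, 0, 52.4, 0.05]
    - [0.1105, 0.139, 0, 0, 0, 52.4, 0.05]

```text
clock: 5.82
tool_pos: [546.7, -393.8, 158.2]
tool_rot: [0.947, -0.321, -0.001, -0.0]
ft_force: [-0.1, -0.0, -0.1]
finger_gap: 50.4
gripper_force: 0.0
```

```bash
python3 - <<'E'
from h import *
np.set_printoptions(precision=4,suppress=True)
s=manip.sense();print(s['clock'],s['tool_pos'],s['finger_gap'],delta([548.3,-395.2,68],-37.6))
a=snap('wrist','w1');b=snap('side','side2');t=snap('top','top2')
print(proj('w1',[[548.3,-395.2,78],[548.3,-395.2,44]]))
o=np.hstack([cv2.resize(a,(400,300)),cv2.resize(b[60:270,140:420],(400,300))]);cv2.imwrite('pics/m1.png',o[:,:,::-1])
E
```

```text
5.8167 [ 546.7149 -393.8023  158.1795] 50.38265159232503 (array([0.0023, 0.0002, 0.0902]), array([-0.004 ,  0.1333,  0.1019]))
[[274.1622 226.5637]
 [274.3416 213.4397]]
```

View pics/m1.png

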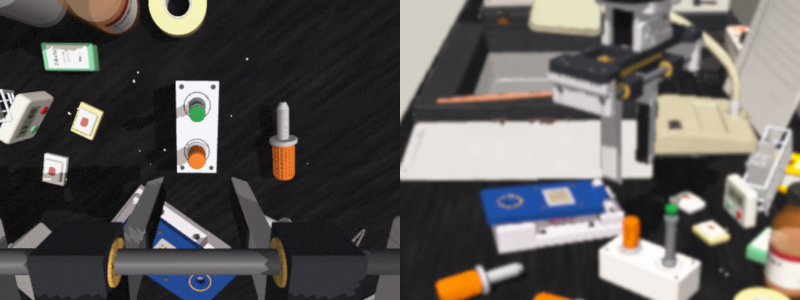

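The wrist view shows the pin head at about (276,225), against a predicted (274,227). The leaf lies flat on the jig and the gripper is aligned across the stand. I'll descend and grip.

Emit:
carry_out:
  commands:
    - [0.0022, 0, 0, 0, 0, 0, 0.05]
    - [0.0022, 0, 0.03, 0, 0, 0, 0.05]
    - [0.0022, 0, 0.06, 0, 0, 0, 0.05]
    - [0.0022, 0, 0.08, 0, 0, 0, 0.05]
    - [0.0022, 0, 0.09, 0, 0, 0, 0.05]
    - [0.0022, 0, 0.09, 0, 0, 0, 0.05]
    - [0.0022, 0, 0.09, 0, 0, 0, 0.01]
    - [0.0022, 0, 0.09, 0, 0, 0, 0.01]
    - [0.0022, 0, 0.09, 0, 0, 0, 0.01]
    - [0.0022, 0, 0.09, 0, 0, 0, 0.01]
    - [0.0022, 0, 0.09, 0, 0, 0, 0.01]
    - [0.0022, 0, 0.09, 0, 0, 0, 0.01]

```text
clock: 6.97
tool_pos: [548.8, -395.5, 71.2]
tool_rot: [0.947, -0.322, 0.0, 0.0]
ft_force: [-0.2, 0.8, 3.2]
finger_gap: 17.3
gripper_force: 30.0
```

Emit:
carry_out:
  commands:
    - [0, 0, 0, 0, 0, 0, 0.01]
    - [0, 0, 0, 0, 0, 0, 0.01]
    - [0, 0, 0, 0, 0, 0, 0.01]

```text
clock: 7.22
tool_pos: [548.8, -395.5, 71.2]
tool_rot: [0.947, -0.322, 0.0, 0.0]
ft_force: [-1.2, 0.4, 5.3]
finger_gap: 17.3
gripper_force: 30.0
```

Emit:
carry_out:
  commands:
    - [0, 0, -0.01, 0, 0, 0, 0.01]
    - [0, 0, -0.03, 0, 0, 0, 0.01]
    - [0, 0, -0.06, 0, 0, 0, 0.01]
    - [0, 0, -0.09, 0, 0, 0, 0.01]
    - [0, 0, -0.09, 0, 0, 0, 0.01]
    - [0, 0, -0.09, 0, 0, 0, 0.01]
    - [0, 0, -0.09, 0, 0, 0, 0.01]

```text
clock: 7.8
tool_pos: [548.2, -395.1, 159.8]
tool_rot: [0.947, -0.322, -0.001, -0.0]
ft_force: [0.3, 0.4, -1.4]
finger_gap: 17.0
gripper_force: 30.0
```

```bash
python3 - <<'E'
from h import *
np.set_printoptions(precision=4,suppress=True)
s=manip.sense();print(s['clock'],s['tool_pos'],s['finger_gap'],s['ft_force'],delta([402.9,-289.3,161]))
b=snap('side','side3');t=snap('top','top3')
# leaf hole seen by top & side
q=proj('top3',[402.9,-289.3,40])[0];print('top hole pred',q, 'side',proj('side3',[402.9,-289.3,40])[0])
tp=s['tool_pos'];pp=proj('side3',[tp-[0,0,63.2],tp-[0,0,31.2]]);print('pin pred side',pp)
x,y=q.astype(int);u,v=proj('side3',[402.9,-289.3,40])[0].astype(int);m=pp.mean(0).astype(int)
c=[t[y-20:y+20,x-20:x+20],b[v-20:v+20,u-20:u+20],b[m[1]-40:m[1]+40,m[0]-40:m[0]+40]]
print((x-20,y-20),(u-20,v-20),m-40)
cv2.imwrite('pics/m2.png',np.hstack([cv2.resize(i,(266,400),interpolation=2) if 0 else cv2.resize(i,(266,266),interpolation=2) for i in c])[:,:,::-1])
E
```

```text
7.8 [ 548.2349 -395.0964  159.7733] 17.021367649538988 [ 0.3424  0.4432 -1.4008] [-0.1797  0.0049 -0.001 ]
top hole pred [247.9115 268.5814] side [217.0157 202.9733]
pin pred side [[301.6673 203.284 ]
 [301.9816 185.0908]]
(np.int64(227), np.int64(248)) (np.int64(197), np.int64(182)) [261 154]
```

View pics/m2.png

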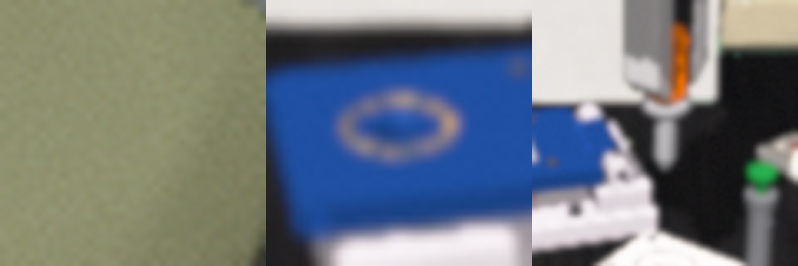

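The side view puts the leaf's hole ring at about (217,201), against a predicted (217,203), which matches a slightly sprung-open leaf. The pin hangs straight, with its tip at about (301,204). I'll carry it over the jig.

Emit:
carry_out:
  commands:
    - [-0.03, 0.001, 0, 0, 0, 0, 0.01]
    - [-0.06, 0.002, 0, 0, 0, 0, 0.01]
    - [-0.09, 0.003, 0, 0, 0, 0, 0.01]
    - [-0.12, 0.003, 0, 0, 0, 0, 0.01]
    - [-0.15, 0.004, 0, 0, 0, 0, 0.01]
    - [-0.17, 0.005, 0.01, 0, 0, 0, 0.01]
    - [-0.18, 0.005, 0.02, 0, 0, 0, 0.01]
    - [-0.18, 0.005, 0.03, 0, 0, 0, 0.01]
    - [-0.18, 0.005, 0.037, 0, 0, 0, 0.01]
    - [-0.18, 0.005, 0.037, 0, 0, 0, 0.01]
    - [-0.18, 0.005, 0.037, 0, 0, 0, 0.01]

```text
clock: 8.82
tool_pos: [403.3, -289.8, 122.9]
tool_rot: [0.947, -0.322, -0.001, -0.0]
ft_force: [0.9, -0.6, -0.1]
finger_gap: 17.5
gripper_force: 30.0
```

```bash
python3 - <<'E'
from h import *
np.set_printoptions(precision=4,suppress=True)
s=manip.sense();tp=s['tool_pos'];print(s['clock'],tp,s['finger_gap'],s['ft_force'],delta([402.9,-289,123]))
b=snap('side','side4');w=snap('wrist','w4')
H=np.array([402.9,-289.2,43.5]);
for f in('side4','w4'):print(f,'hole',proj(f,H)[0],'tip',proj(f,tp-[0,0,63.2])[0],'collar',proj(f,tp-[0,0,31.2])[0])
c=[]
for f,i,hw in(('side4',b,30),('w4',w,60)):
    m=proj(f,(H+tp-[0,0,63.2])/2)[0].astype(int);m=np.minimum(m,[559-hw,419-hw]);print(f,m-hw);c.append(cv2.resize(i[m[1]-hw:m[1]+hw,m[0]-hw:m[0]+hw],(400,400),interpolation=2))
cv2.imwrite('pics/m3.png',np.hstack(c)[:,:,::-1])
E
```

```text
8.8167 [ 403.287  -289.774   122.8959] 17.536922925151714 [ 0.8826 -0.6357 -0.0938] [-0.0008 -0.0004 -0.0001]
side4 hole [216.8891 201.2378] tip [216.4638 193.398 ] collar [215.218  177.1799]
w4 hole [273.6664 230.7498] tip [273.8532 237.5899] collar [273.5772 256.259 ]
side4 [186 167]
w4 [213 174]
```

View pics/m3.png

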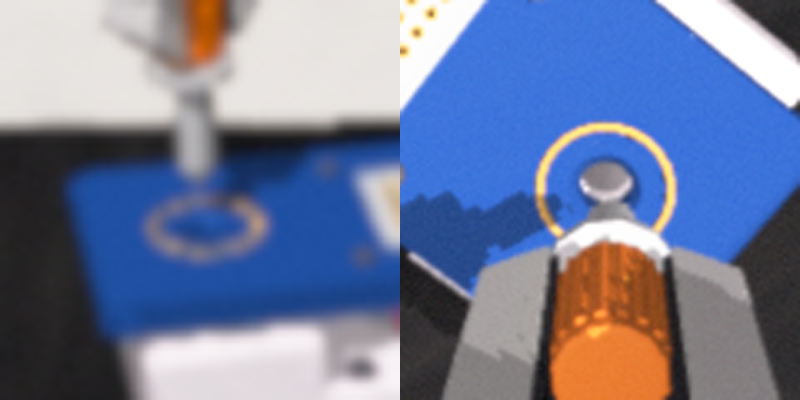

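The side view shows the shank tip at about (215.4,193.7) and the ring centre at (217,201). In the wrist view the ring is centred at about (275,230). I need a finer look before inserting.

```bash
python3 - <<'E'
from h import *
b=cv2.imread('pics/side4.png')[170:215,195:240];w=cv2.imread('pics/w4.png')[208:253,253:298]
cv2.imwrite('pics/m4.png',np.hstack([cv2.resize(i,(400,400),interpolation=2) for i in(b,w)]))
E
```

```text
(no output)
```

View pics/m4.png

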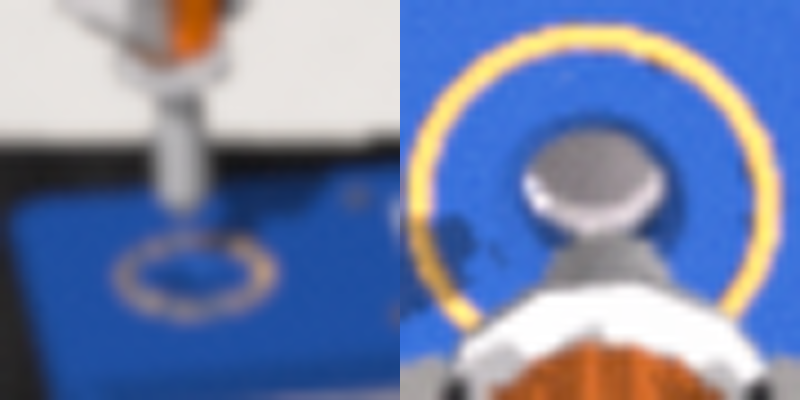

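```bash
python3 - <<'E'
from h import *
np.set_printoptions(precision=4,suppress=True)
h=tri([('w4',274.9,229.9),('side4',217.05,201)]);t=tri([('w4',276.5,237.5),('side4',215.4,193.5)]);tp=manip.sense()['tool_pos']
print(h,t,tp-[0,0,63.2],h-t)
r=R.from_quat(manip.sense()['tool_rot']);print('tool d',r.inv().apply(h-t))
print([proj('w4',tp-[0,0,63.2]+r.apply(e))[0]-proj('w4',tp-[0,0,63.2])[0] for e in np.eye(3)])
E
```

```text
[ 403.3029 -290.5747   44.7681] [ 401.9755 -291.3107   60.2193] [ 403.3841 -289.8359   60.3254] [  1.3274   0.736  -15.4512]
tool d [ 0.601  -1.3929 15.4513]
[array([-0.003 , -1.3958]), array([ 1.4807, -0.0008]), array([ 0.0076, -0.5071])]
```

Triangulating with both cameras, the hole lies about +0.6 mm in tool x and -1.3 mm in tool y from the pin axis. I'll correct by that and start inserting gently.

Emit:
carry_out:
  commands:
    - [0.0005, -0.0012, 0, 0, 0, 0, 0.01]
    - [0.0005, -0.0012, 0.004, 0, 0, 0, 0.01]
    - [0.0005, -0.0012, 0.008, 0, 0, 0, 0.01]
    - [0.0005, -0.0012, 0.012, 0, 0, 0, 0.01]
    - [0.0005, -0.0012, 0.015, 0, 0, 0, 0.01]
    - [0.0005, -0.0012, 0.018, 0, 0, 0, 0.01]
    - [0.0005, -0.0012, 0.021, 0, 0, 0, 0.01]
    - [0.0005, -0.0012, 0.024, 0, 0, 0, 0.01]
    - [0.0005, -0.0012, 0.024, 0, 0, 0, 0.01]

```text
clock: 9.67
tool_pos: [403.8, -288.7, 98.8]
tool_rot: [0.947, -0.322, -0.0, -0.0]
ft_force: [0.1, 0.2, -0.6]
finger_gap: 17.3
gripper_force: 30.0
```

Emit:
carry_out:
  commands:
    - [0, 0, 0.003, 0, 0, 0, 0.01]
    - [0, 0, 0.006, 0, 0, 0, 0.01]
    - [0, 0, 0.009, 0, 0, 0, 0.01]
    - [0, 0, 0.012, 0, 0, 0, 0.01]
    - [0, 0, 0.015, 0, 0, 0, 0.01]
    - [0, 0, 0.015, 0, 0, 0, 0.01]

```text
clock: 10.17
tool_pos: [403.8, -288.6, 83.8]
tool_rot: [0.947, -0.322, -0.0, -0.0]
ft_force: [-0.3, -0.3, -1.6]
finger_gap: 17.0
gripper_force: 30.0
```

Emit:
carry_out:
  commands:
    - [0, 0, 0.003, 0, 0, 0, 0.01]
    - [0, 0, 0.006, 0, 0, 0, 0.01]
    - [0, 0, 0.008, 0, 0, 0, 0.01]
    - [0, 0, 0.01, 0, 0, 0, 0.01]
    - [0, 0, 0.011, 0, 0, 0, 0.01]
    - [0, 0, 0.012, 0, 0, 0, 0.01]
    - [0, 0, 0.012, 0, 0, 0, 0.01]

```text
clock: 10.75
tool_pos: [403.9, -288.9, 72.5]
tool_rot: [0.947, -0.322, -0.0, 0.0]
ft_force: [-1.5, 0.4, 3.3]
finger_gap: 17.5
gripper_force: 30.0
```

Emit:
carry_out:
  commands:
    - [0, 0, 0.0007, 0, 0, 0, 0.01]
    - [0, 0, 0.0014, 0, 0, 0, 0.01]
    - [0, 0, 0.002, 0, 0, 0, 0.01]
    - [0, 0, 0.002, 0, 0, 0, 0.01]
    - [0, 0, 0.002, 0, 0, 0, 0.01]

```text
clock: 11.17
tool_pos: [403.9, -288.9, 71.0]
tool_rot: [0.947, -0.322, -0.0, 0.0]
ft_force: [-5.5, 2.1, 10.6]
finger_gap: 17.2
gripper_force: 30.0
```

Emit:
carry_out:
  commands:
    - [0, 0, 0.0007, 0, 0, 0, 0.01]
    - [0, 0, 0.0013, 0, 0, 0, 0.01]
    - [0, 0, 0.0013, 0, 0, 0, 0.01]
    - [0, 0, 0.0013, 0, 0, 0, 0.01]

```text
clock: 11.5
tool_pos: [404.1, -289.1, 70.7]
tool_rot: [0.947, -0.322, 0.0, 0.0]
ft_force: [-10.7, 6.4, 24.7]
finger_gap: 17.2
gripper_force: 30.0
```

```bash
python3 - <<'E'
from h import *
b=snap('side','side5');s=manip.sense();print(s['tool_pos'],s['ft_force'],s['gripper_force'],s['clock'])
w=snap('wrist','w5')
cv2.imwrite('pics/m5.png',np.hstack([cv2.resize(b[145:245,180:330],(480,400),interpolation=2)[:, :400],cv2.resize(w[150:290,205:345],(400,400),interpolation=2)])[:,:,::-1])
E
```

```text
[ 404.05493374 -289.07333512   70.73599333] [-9.85858948  4.21487229 24.56339851] 30.005290971603245 11.55
```

View pics/m5.png

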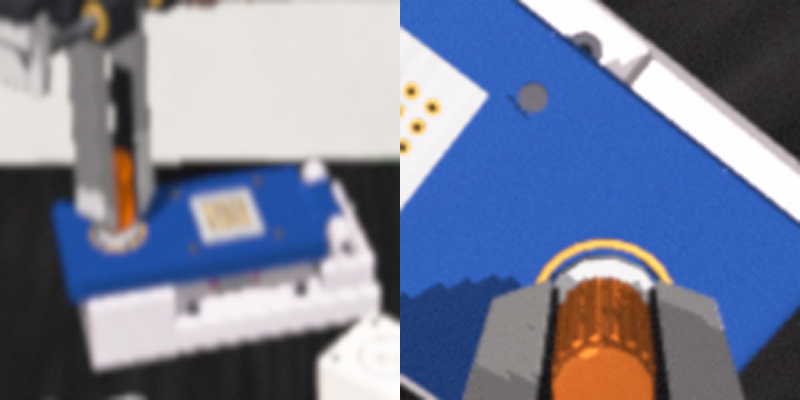

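The collar sits concentric inside the brass ring, flat on the leaf, and the leaf lies flush on the front block. The arm is pressing down steadily with about 25 N, so I'm handing in.

```bash
python3 -c "
from plant import manip
print(manip.hand_in())"
```

```text
the job is handed in; nothing more can be done
None
```

The leaf is folded shut and the smallest pin is seated through it, held down by the gripper at about 25 N; I handed the job in at about 11.6 s. The punch and spare blocks were left alone, and the two larger spare pins tipped over on the bench early on, though the arm's path did not go near them.

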